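Slide a sample plate out of its tray and lay it on the spraying rack

ROBOT

A 6-joint arm with a two-finger parallel gripper is mounted at the origin on the work surface. World frame = base frame: x ahead of the robot, y to its left, z up, the work surface at z = 0. Lengths are in m, angles in degrees, forces in N, time in s.
With the tool pointing down it reaches from about 0.375 to 0.9 m from the base axis. Payload 3.1 kg.
Tool frame: the origin (TCP) lies at the very end of the fingers, on their centre line; the grasp point (between the pads) lies 19 mm behind it; z points along the fingers, y is the line along which they close (so a half turn about z gives the same grasp; the last joint's range is limited). The gripper opens to 87 mm and grips with 3 to 60 N. Pads are 19 mm wide; open, the fingers measure 117 mm over their backs; the gripper's body (75 mm by 190 mm) begins 51 mm behind the grasp point.
Start: joints at [57.611, 30.224, 82.088, -0, 67.689, -10.227], TCP at [0.236, 0.579, 0.223] pointing down, gripper open.
Joint ranges: [-176.69, 176.69], [-43.24, 126.21], [12.49, 139.97], [-82, 262], [0, 151.66], [-163.58, 163.58]. Speed limits (degrees/s): [159.86, 159.86, 180, 180, 180, 180].

INTERFACE

Orientations are given as a 3x3 rotation matrix whose columns are the frame's x, y, z axes.
In Python, from rig import bot gives the robot as it stands.
- The arm moves only by the tool move_arm, never from a script. Its argument "increments" is a list of rows, each an object with "xyz": the shift along the tool's x, y, z in mm, a list of three; "roll": the turn about the tool's z in rad; "grip": the opening in per cent of the stroke, from 0 (shut) to 100 (fully open). A call has 1 to 5 rows; each row shifts and turns the commanded pose from where the row before left it, along the tool's axes as they then stand; what a row does not reach is not made up. A row lasts 1/12 s, in which the tool goes at most 41.7 mm and 7.16 degrees, less where a joint would pass 70% of its speed; a pose out of reach is approached as far as the arm can. A call is refused whole if a number of a shift passes 41.7 or a number of a turn 0.125, either way. A call with a gripper value outside its range is refused whole. The fingers move at their own pace and stop on an object; the grip force is fixed at half the most. Time passes only in rows, so rows that do not move let the fingers close. It gives the time, the measured TCP pose, the force, the opening and the grip force at its end, in the units of the state.
- bot.read_state(): the state, without advancing time (a new reading comes with each control period).
- bot.capture(name): name is "scene" or "top" or "wrist"; returns (picture, depth): 420x560x3 uint8, red, green, blue; 420x560 float32, m along the optical axis (not along the pixel's ray), 0 where there is no reading.
- bot.camera_model(name): a dict with "intrinsics" (3x3 intrinsics, pixels), "D" ([k1, k2, p1, p2, k3] as OpenCV has them; the pictures are not rectified), "rvec" (rotation vector, rad) and "tvec" (3), from world to camera coordinates, as OpenCV has them; the wrist camera has in their place "tool_from_camera" (4x4, takes a point from camera to tool coordinates, whose origin is the TCP and whose axes are the flange's). Camera axes: x right, y down, z forward; pixel columns grow to the right and rows downward; lengths in m; the calibration is good to about 2 mm. A picture is of the moment at which its call begins: read the wrist's pose just before it. camera_model takes no time and is no camera call.
- bot.hand_in(): hands the job in; it is judged then, once.
Trained networks look in the newest picture that a camera, given by its name, has taken for a name from the list of things; names that differ only in an ending like _2 or _b are one class to them, and where a whole thing is asked for, a point or a joint stands for the part that bears it (a point fixed in the world has none). Each returns a list of dicts, best first, with "conf" (0 to 1); they miss things now and then, are a little off and sometimes report something else, mostly with a low value. They report only what shows in the picture. A call takes as long as a camera call. They do not tell look-alikes from the thing itself.
- bot.spot_in(label, camera): "at" ([x, y, z] in m, in the coordinates of the camera as it stood for that picture, good to about 4 mm: the middle of the surface that is visible of it).
- bot.trace(label, camera): "mask" (420x560 bool, what is visible of it).
The state is a dict: "time_s": time; "joint_positions": joint angles; "qvel": joint speeds; "tau": joint torques, N m; "position": TCP position; "tcp_rot": TCP orientation; "force": force on the tool from outside, world axes, zero at the start; "moment": the same for the moment, N m; "opening": opening from 0.0 (shut) to 1.0 (fully open); "grasp_force": force on a finger pad.
Only numpy, scipy, OpenCV 4.12 (cv2) and the standard library are available. Lean on these libraries where they do the work, as an engineer would, in place of code of your own. Each camera call takes 0.05 s, during which the arm holds its last target. There are 200 camera calls.

TASK

The loose steel sample plate in the top tray lies too low between the sides to be picked up: with light fingertip pressure slide it out over the open front of the tray until enough of it overhangs to pinch, then pinch it by its long edges, lift it out and lay it gently, flat and centred, across the two bars of the wire spraying rack, between their upturned ends. Set it down before letting go and never let it fall; do not press hard on it, and leave the spray cans, the paint tin and the tape roll where they are.

Things in the scene. Friction and masses are not known exactly. Their poses are not given: they have to be found in the camera images.
- plate_center (a point): centre (half-way up) of the loose bare steel sample plate, an offcut of flat bar 50 wide (its x) x 160 long (its y) x 4 thick mm, about 250 g, no features; it starts lying flat in the top tray, roughly along it, its front end 8 to 30 mm behind the open front. Fingertips pressed on it with about 12 N drag it along, with some slip (friction varies); more than 25 N between plate and tray would mark them
- plate: the same plate as a body; its origin is the centre of its underside, 2 mm below plate_center, axes alike
- tray_lip (a point): middle of the front edge of the top tray's floor, on the floor's upper face; x runs across the tray, -y points straight out of the open front, +y back into the tray, z up. The tray's inside is 60 wide and runs 194 mm back from this edge to a back wall; the side walls are 6 thick and stand 10 mm above the floor, the front has no wall. In front of the edge there is nothing down to the table
- tray: fixed stack of three plywood trays, 72 wide (x) x 200 long (y) x about 82 mm high on rubber feet, only the top one open above; its origin is at the middle of the stack, 72 mm below the top tray's floor, which lies about 72 mm above the table (some millimetres more or less, as the feet are screwed)
- rack_top (a point): middle of the wire spraying rack, level with the top of its bars, 60 mm above the table; the two round bars (8 mm) run along this x, 30 mm either side in y, and their upturned ends leave 64 mm between them and rise 16 mm above the top of the bars. The plate lies with its long side along this y (either way round), centred here, so that it stands out 46 mm beyond each bar; there is nothing higher than 8 mm under these outer parts
- rack: the same rack, fixed, of welded steel wire, 98 x 138 mm over its feet; its origin is on the table under rack_top
- can_a: bystander: spray can 65 dia x 191 mm with a rust-coloured body, origin at the centre of its underside
- can_b: bystander: spray can 65 dia x 191 mm with a pale body, origin at the centre of its underside
- tin: bystander: paint tin with wire handle, 113 dia x 120 mm, origin at the centre of its underside
- tape: bystander: roll of masking tape lying flat, 96 dia x 24 mm, origin at the centre of its underside
Not all that is in view belongs to the job. There is more than one size of the rack; the one meant has the size given above. Of the things shaped like the plate, the bare steel one is meant.

How it is judged:
By the outcome, as a careful person would: the job done as asked, in the order asked, and still so for the second after the job is handed in, with the robot touching nothing.
It also fails if it takes over 67 s, if anything falls off the work surface, if the arm or the gripper's body presses on something with over 40 N, if the wrist force passes 120 N, or if a joint passes its speed limit or range.

## Working session

There is one attempt and no reset: what is moved stays moved. The work goes in short steps, Python scripts to look and compute and a tool call to move; the robot and the scene stay as the last step left them, time stands still between calls to the robot, and variables do not carry over. Pictures are saved under pics/ and viewed, at most 10 in all, crops included, and the job is handed in when it is done.

Besides the shell and the picture viewer there is one more tool, called after "Request:" as name([rows], argument=value, ...), one row to a line, values as JSON. move_arm: Moves the arm, as the interface text tells. Its arguments: {"type":"object","properties":{"increments":{"type":"array"}},"required":["increments"]}

```bash
mkdir -p pics; cat > h.py <<'E'
import numpy as np, cv2
from rig import bot
def cam2world(name,P,st=None):
    m=bot.camera_model(name); P=np.atleast_2d(P)
    if name=="wrist":
        T=np.array(m["tool_from_camera"]); R=np.array(st["tcp_rot"]); 
        return (P@T[:3,:3].T+T[:3,3])@R.T+np.array(st["position"])
    R=cv2.Rodrigues(np.array(m["rvec"],float))[0]
    return (P-np.array(m["tvec"]).ravel())@R
def px2cam(name,uv,z):
    m=bot.camera_model(name)
    n=cv2.undistortPoints(np.array(uv,float).reshape(-1,1,2),np.array(m["intrinsics"]),np.array(m["D"])).reshape(-1,2)
    return np.c_[n,np.ones(len(n))]*np.array(z,float).reshape(-1,1)
def cloud(name,depth,mask,st=None):
    v,u=np.nonzero(mask&(depth>0))
    return cam2world(name,px2cam(name,np.c_[u,v],depth[v,u]),st),np.c_[u,v]
E
python3 - <<'E'
from h import *
st=bot.read_state(); print(st)
for c in ["top","scene"]:
    im,d=bot.capture(c); cv2.imwrite(f"pics/{c}0.png",im[...,::-1]); np.save(f"{c}_d.npy",d)
    for l in ["plate","tray","rack","can_a","tin","tape"]:
        for r in bot.spot_in(l,c): print(c,l,round(r["conf"],2),cam2world(c,r["at"]).round(3))
E
```

```text
{'time_s': 0.0, 'joint_positions': array([ 5.76117288e+01,  3.02775052e+01,  8.21561189e+01, -1.62773522e-03,
        6.76889105e+01, -1.02269693e+01]), 'qvel': array([ 0.03643841,  0.00663906,  0.09147771,  0.09318847, -0.02481364,
       -0.07508192]), 'tau': array([ 1.16029027e-03, -4.40050042e+01, -1.76587969e+01,  6.33771345e-02,
        5.83615224e-02, -1.79914496e-04]), 'position': array([0.23533961, 0.5782121 , 0.22158878]), 'tcp_rot': array([[-9.26129451e-01,  3.77204160e-01, -1.12337223e-03],
       [ 3.77205666e-01,  9.26127730e-01, -1.82001881e-03],
       [ 3.53867507e-04, -2.10931539e-03, -9.99997713e-01]]), 'force': array([0.39169642, 0.52188104, 0.00896345]), 'moment': array([-0.0006999 , -0.03328789, -0.01268904]), 'grasp_force': 0.0, 'opening': 0.9976680276808321}
top plate 0.92 [[0.357 0.241 0.005]]
top plate 0.75 [[0.549 0.208 0.08 ]]
top tray 0.84 [[0.553 0.207 0.073]]
top rack 0.88 [[ 0.509 -0.177  0.006]]
top rack 0.66 [[ 0.288 -0.191  0.011]]
top rack 0.58 [[ 0.57  -0.369  0.002]]
top can_a 0.83 [[0.77  0.247 0.156]]
top can_a 0.71 [[ 0.763 -0.255  0.158]]
top tin 0.86 [[ 0.761 -0.053  0.121]]
top tape 0.58 [[0.369 0.013 0.027]]
scene plate 0.85 [[0.544 0.215 0.077]]
scene plate 0.74 [[0.35  0.239 0.008]]
scene tray 0.81 [[0.582 0.227 0.075]]
scene tray 0.28 [[0.546 0.213 0.077]]
scene rack 0.82 [[ 0.292 -0.19   0.011]]
scene rack 0.78 [[ 0.512 -0.182  0.009]]
scene rack 0.63 [[ 0.568 -0.36   0.004]]
scene can_a 0.8 [[0.792 0.261 0.169]]
scene can_a 0.64 [[ 0.779 -0.246  0.141]]
scene tin 0.93 [[ 0.776 -0.04   0.121]]
scene tin 0.36 [[ 0.78  -0.242  0.142]]
scene tape 0.56 [[0.381 0.011 0.026]]
scene tape 0.2 [[0.792 0.259 0.17 ]]
```

View pics/top0.png

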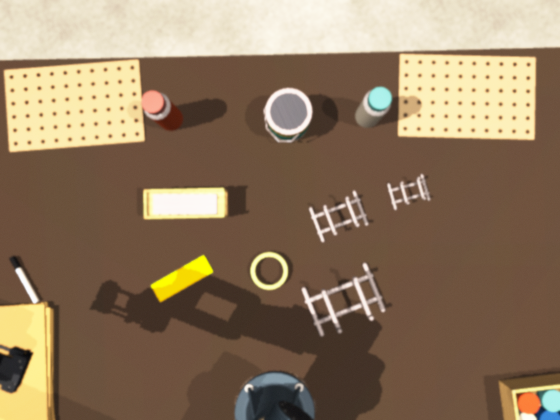

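View pics/scene0.png

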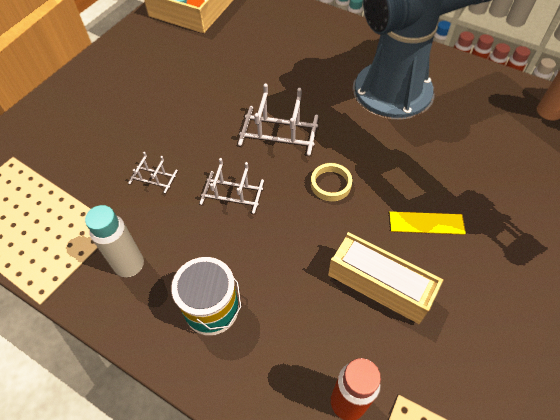

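The image up is about +x and left is +y. Tray candidates: only one stack, at (185,203). Plates: the grey one in the tray at (183,204), and a yellow decoy at (182,278), so the grey steel plate is meant. Racks are at (338,216), (409,191) and (345,299), to be told apart by measured size.

```bash
python3 - <<'E'
from h import *
d=np.load("top_d.npy"); im=cv2.imread("pics/top0.png")
P=np.zeros((420,560,3)); v,u=np.mgrid[:420,:560]
W=cam2world("top",px2cam("top",np.c_[u.ravel(),v.ravel()],d.ravel())).reshape(420,560,3)
np.save("topW.npy",W)
# racks: points brighter than table inside windows
for n,(a,b,c,e) in dict(mid=(300,375,185,248),small=(380,437,168,215),big=(296,392,256,342)).items():
    g=im[c:e,a:b].min(2)>95; w=W[c:e,a:b][g]; 
    uv=np.c_[u[c:e,a:b][g],v[c:e,a:b][g]]
    # project on table plane z~0.006 for xy extent
    q=W[c:e,a:b][g][:,:2].astype(np.float32); r=cv2.minAreaRect(q)
    print(n,g.sum(),"rect",r,"zpct",np.percentile(w[:,2],[5,25,50,75,90,98]).round(3))
w=W[180:228,135:235]; m=w[...,2]>0.055; q=w[m][:,:2].astype(np.float32)
print("tray",cv2.minAreaRect(q),np.percentile(w[m][:,2],[5,25,50,75,95]).round(4))
s=bot.camera_model("scene"); 
a=cv2.resize(im[180:230,130:240],None,fx=7,fy=7,interpolation=2)[:300,:770]
b=cv2.resize(im[160:345,295:440],None,fx=3,fy=3)[:,:]
sc=cv2.imread("pics/scene0.png"); c=cv2.resize(sc[225:325,320:445],None,fx=3,fy=3,interpolation=2)
e=cv2.resize(sc[80:220,120:325],None,fx=2,fy=2,interpolation=2)
o=np.zeros((600,800,3),np.uint8); o[:300,:435]=cv2.resize(b,(435,555))[:300] ;o[:300,:375]=c; o[:280,380:790]=e; o[300:600,:770]=cv2.resize(a,(770,300)); o[300:,:]=o[300:,:]
o[280:300,375:]=0
cv2.imwrite("pics/crop1.png",o)
for l in ["rack"]:
    for r in bot.trace(l,"top"):
        m=r["mask"]; w=W[m]; vv,uu=np.nonzero(m); print(round(r["conf"],2),uu.mean(),vv.mean(),cv2.minAreaRect(np.c_[uu,vv].astype(np.float32)),np.percentile(w[:,2],[50,75,90,98]).round(3))
E
```

```text
mid 975 rect ((0.4974215030670166, -0.14885106682777405), (0.10047431290149689, 0.20763051509857178), 19.90947723388672) zpct [-0.004  0.001  0.006  0.01   0.059  0.073]
small 620 rect ((0.5329198837280273, -0.2314990758895874), (0.07507845759391785, 0.3891637623310089), 15.147098541259766) zpct [-0.004 -0.001  0.003  0.009  0.043  0.054]
big 1619 rect ((0.3630485534667969, -0.16686037182807922), (0.30082738399505615, 0.20056596398353577), 14.979290962219238) zpct [-0.003  0.005  0.009  0.077  0.084  0.104]
tray ((0.541805624961853, 0.1339317262172699), (0.36101147532463074, 0.08474954217672348), 85.5466537475586) [0.0716 0.0751 0.0777 0.0809 0.0857]
0.94 339.6374845869297 216.03575832305796 ((337.8807067871094, 215.9075164794922), (35.46795654296875, 51.622703552246094), 68.74949645996094) [0.006 0.014 0.059 0.072]
0.86 411.12254901960785 195.33823529411765 ((408.7647705078125, 193.05882263183594), (20.858062744140625, 37.35048294067383), 75.96376037597656) [0.006 0.039 0.045 0.055]
```

View pics/crop1.png

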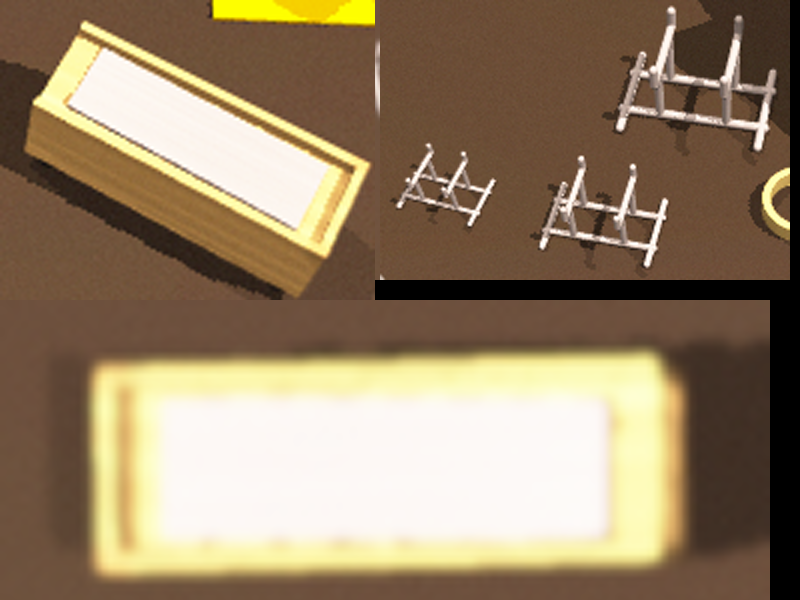

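Confirmed: of the racks, the middle one at (338,216) fits. Its tops reach about 73 mm, against 76 mm expected; the small one reaches about 55 and the big one over 100. The bare steel plate is in the tray at (183,204), and the open front faces right in the image (−y). Next, a planner that prints rows, and a closer look.

```bash
cat >> h.py <<'E'
import json,sys
def plan(p,yaw=None,grip=100,step=40,R0=None,p0=None,n=None):
    """rows to world TCP p(m), tool-y axis angle yaw (deg, world); prints compact rows"""
    st=bot.read_state(); p0=np.array(st["position"]) if p0 is None else np.array(p0); R=np.array(st["tcp_rot"])
    a=np.arctan2(R[1,1],R[0,1]); da=0 if yaw is None else (a-np.radians(yaw)+np.pi/2)%np.pi-np.pi/2
    D=(np.array(p)-p0)*1e3; k=n or max(1,int(np.ceil(max(np.linalg.norm(D)/step,abs(da)/.12))))
    out=[]
    for i in range(k):
        y=np.array([np.cos(a),np.sin(a),0]); z=np.array([0,0,-1.]); x=np.cross(y,z); d=D/k
        out.append(dict(xyz=[round(float(d@e),1) for e in (x,y,z)],roll=round(da/k,4),grip=grip)); a-=da/k
    for i in range(0,k,5): print(json.dumps(out[i:i+5]))
E
python3 - <<'E'
from h import *
print(np.array(bot.camera_model("wrist")["tool_from_camera"]).round(3)); print(bot.camera_model("wrist")["intrinsics"])
plan([0.55,0.17,0.27],0)
E
```

```text
[[-0.001 -0.959 -0.284  0.078]
 [ 1.    -0.001  0.001  0.001]
 [-0.001 -0.284  0.959 -0.163]
 [ 0.     0.     0.     1.   ]]
[[366.09000786   0.         282.58264199]
 [  0.         366.09000786 208.70951377]
 [  0.           0.           1.        ]]
[{"xyz": [-34.3, -20.0, -3.6], "roll": 0.0911, "grip": 100}, {"xyz": [-35.9, -16.8, -3.6], "roll": 0.0911, "grip": 100}, {"xyz": [-37.3, -13.5, -3.6], "roll": 0.0911, "grip": 100}, {"xyz": [-38.4, -10.0, -3.6], "roll": 0.0911, "grip": 100}, {"xyz": [-39.1, -6.5, -3.6], "roll": 0.0911, "grip": 100}]
[{"xyz": [-39.6, -2.9, -3.6], "roll": 0.0911, "grip": 100}, {"xyz": [-39.7, 0.7, -3.6], "roll": 0.0911, "grip": 100}, {"xyz": [-39.4, 4.3, -3.6], "roll": 0.0911, "grip": 100}, {"xyz": [-38.9, 7.9, -3.6], "roll": 0.0911, "grip": 100}, {"xyz": [-38.0, 11.4, -3.6], "roll": 0.0911, "grip": 100}]
[{"xyz": [-36.8, 14.8, -3.6], "roll": 0.0911, "grip": 100}, {"xyz": [-35.3, 18.1, -3.6], "roll": 0.0911, "grip": 100}, {"xyz": [-33.5, 21.2, -3.6], "roll": 0.0911, "grip": 100}]
```

Request:
move_arm([
  {"xyz": [-34.3,-20.0,-3.6],"roll": 0.0911,"grip": 0},
  {"xyz": [-35.9,-16.8,-3.6],"roll": 0.0911,"grip": 0},
  {"xyz": [-37.3,-13.5,-3.6],"roll": 0.0911,"grip": 0},
  {"xyz": [-38.4,-10.0,-3.6],"roll": 0.0911,"grip": 0},
  {"xyz": [-39.1,-6.5,-3.6],"roll": 0.0911,"grip": 0},
])

```text
time_s: 1.17
position: [0.3573, 0.4202, 0.2409]
tcp_rot: [[-0.663, 0.749, 0.0], [0.749, 0.663, 0.0], [-0.0, 0.0, -1.0]]
force: [0.4, -0.5, 1.0]
opening: 0.709
grasp_force: 0.0
```

Request:
move_arm([
  {"xyz": [-39.6,-2.9,-3.6],"roll": 0.0911,"grip": 0},
  {"xyz": [-39.7,0.7,-3.6],"roll": 0.0911,"grip": 0},
  {"xyz": [-39.4,4.3,-3.6],"roll": 0.0911,"grip": 0},
  {"xyz": [-38.9,7.9,-3.6],"roll": 0.0911,"grip": 0},
  {"xyz": [-38.0,11.4,-3.6],"roll": 0.0911,"grip": 0},
])

```text
time_s: 1.58
position: [0.4784, 0.2626, 0.259]
tcp_rot: [[-0.265, 0.964, 0.001], [0.964, 0.265, 0.0], [0.0, 0.001, -1.0]]
force: [0.9, 0.1, 0.5]
opening: 0.327
grasp_force: 0.0
```

Request:
move_arm([
  {"xyz": [-36.8,14.8,-3.6],"roll": 0.0911,"grip": 0},
  {"xyz": [-35.3,18.1,-3.6],"roll": 0.0911,"grip": 0},
  {"xyz": [-33.5,21.2,-3.6],"roll": 0.0911,"grip": 0},
  {"xyz": [0,0,0],"roll": 0,"grip": 0},
  {"xyz": [0,0,0],"roll": 0,"grip": 0},
])

```text
time_s: 2.0
position: [0.5516, 0.1679, 0.2695]
tcp_rot: [[0.004, 1.0, 0.001], [1.0, -0.004, 0.0], [0.0, 0.001, -1.0]]
force: [0.1, 1.3, 0.2]
opening: 0.018
grasp_force: 0.0
```

```bash
cat > look.py <<'E'
from h import *
st=bot.read_state(); print(st["time_s"],st["position"].round(4),st["tcp_rot"].round(3).tolist(),st["opening"],st["force"].round(2))
im,d=bot.capture("wrist"); n=sys.argv[1]; cv2.imwrite(f"pics/{n}.png",im[...,::-1]); v,u=np.mgrid[:420,:560]
W=cam2world("wrist",px2cam("wrist",np.c_[u.ravel(),v.ravel()],d.ravel()),st).reshape(420,560,3); W[d==0]=np.nan
np.save(f"{n}_W.npy",W)
for l in sys.argv[2:]:
    for r in bot.trace(l,"wrist"):
        m=r["mask"]; w=W[m]; w=w[~np.isnan(w[:,0])]; md=np.median(w[:,2])
        if l=="plate": w=w[abs(w[:,2]-md)<.006]
        c,s,a=cv2.minAreaRect(w[:,:2].astype(np.float32)); vv,uu=np.nonzero(m)
        print(l,round(r["conf"],2),"px",uu.min(),uu.max(),vv.min(),vv.max(),"rect",np.round(c,4),np.round(s,4),round(a,2),"z",np.percentile(w[:,2],[5,50,95,99]).round(4))
E
python3 look.py w1 plate tray
```

```text
2.0 [0.5516 0.1679 0.2695] [[0.004, 1.0, 0.001], [1.0, -0.004, 0.0], [0.0, 0.001, -1.0]] 0.018071652727513512 [0.07 1.34 0.2 ]
plate 0.71 px 249 305 47 217 rect [0.546  0.2143] [0.1628 0.0525] 88.12 z [0.0784 0.0797 0.0809 0.0814]
plate 0.66 px 57 164 39 179 rect [0.3517 0.2401] [0.0531 0.162 ] 28.33 z [0.0035 0.005  0.0064 0.007 ]
tray 0.72 px 237 317 23 236 rect [0.5478 0.2152] [0.2    0.0725] 89.82 z [0.0747 0.0773 0.0866 0.0873]
```

View pics/w1.png

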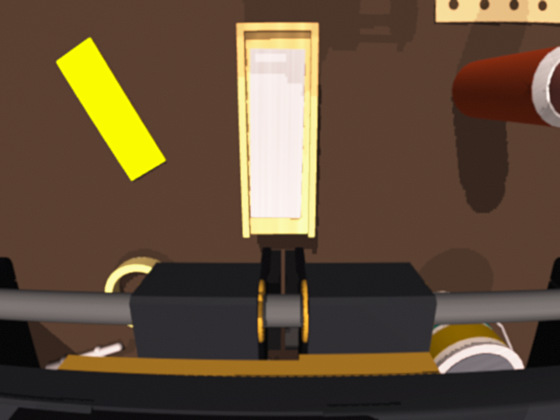

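The picture shows the tray at (237–318, 23–237), open at the bottom (−y), with the steel plate at (249–305, 47–217). The yellow decoy is at left (57–164, 39–179). Measured sizes of 163×52 and 200×72 match the given ones. Lip at y≈0.115, plate front at y≈0.134, plate top at z≈0.080.

Request:
move_arm([
  {"xyz": [15,-1.5,35],"roll": 0,"grip": 0},
  {"xyz": [15,-1.5,35],"roll": 0,"grip": 0},
  {"xyz": [14,-1.5,35],"roll": 0,"grip": 0},
  {"xyz": [0,0,35],"roll": 0,"grip": 0},
  {"xyz": [0,0,35],"roll": 0,"grip": 0},
])

```text
time_s: 2.57
position: [0.544, 0.2165, 0.0932]
tcp_rot: [[-0.004, 1.0, 0.0], [1.0, 0.004, 0.0], [0.0, 0.0, -1.0]]
force: [0.3, 0.6, -0.7]
opening: 0.005
grasp_force: 0.0
```

Request:
move_arm([
  {"xyz": [0,0,4],"roll": 0,"grip": 0},
  {"xyz": [0,0,4],"roll": 0,"grip": 0},
  {"xyz": [0,0,0],"roll": 0,"grip": 0},
])

```text
time_s: 2.82
position: [0.5455, 0.2148, 0.0869]
tcp_rot: [[-0.001, 1.0, 0.0], [1.0, 0.001, 0.0], [0.0, 0.0, -1.0]]
force: [-0.3, 0.2, 0.4]
opening: 0.009
grasp_force: 0.0
```

Request:
move_arm([
  {"xyz": [0,1,2],"roll": 0,"grip": 0},
  {"xyz": [0,0,2],"roll": 0,"grip": 0},
  {"xyz": [0,0,1],"roll": 0,"grip": 0},
  {"xyz": [0,0,0],"roll": 0,"grip": 0},
])

```text
time_s: 3.15
position: [0.5472, 0.2139, 0.0825]
tcp_rot: [[0.001, 1.0, 0.002], [1.0, -0.001, 0.0], [0.0, 0.002, -1.0]]
force: [-0.1, 0.0, 0.6]
opening: -0.0
grasp_force: 0.0
```

Request:
move_arm([
  {"xyz": [0,0,1],"roll": 0,"grip": 0},
  {"xyz": [0,0,0],"roll": 0,"grip": 0},
])

```text
time_s: 3.32
position: [0.5467, 0.2138, 0.0807]
tcp_rot: [[0.0, 1.0, 0.001], [1.0, -0.0, 0.0], [0.0, 0.001, -1.0]]
force: [0.2, -0.0, 0.2]
opening: 0.008
grasp_force: 0.0
```

Request:
move_arm([
  {"xyz": [0,0,0.7],"roll": 0,"grip": 0},
  {"xyz": [0,0,0],"roll": 0,"grip": 0},
])

```text
time_s: 3.48
position: [0.5465, 0.2138, 0.0796]
tcp_rot: [[0.0, 1.0, -0.0], [1.0, -0.0, -0.0], [-0.0, -0.0, -1.0]]
force: [-0.6, 0.2, 0.7]
opening: 0.004
grasp_force: 0.0
```

Request:
move_arm([
  {"xyz": [0,0,0.5],"roll": 0,"grip": 0},
  {"xyz": [0,0,0],"roll": 0,"grip": 0},
])

```text
time_s: 3.65
position: [0.5466, 0.2139, 0.0792]
tcp_rot: [[0.0, 1.0, 0.0], [1.0, -0.0, -0.0], [-0.0, 0.0, -1.0]]
force: [0.5, -0.9, 1.2]
opening: 0.005
grasp_force: 0.5
```

Request:
move_arm([
  {"xyz": [0,0,0.5],"roll": 0,"grip": 0},
  {"xyz": [0,0,0],"roll": 0,"grip": 0},
])

```text
time_s: 3.82
position: [0.5466, 0.2139, 0.0792]
tcp_rot: [[0.0, 1.0, 0.0], [1.0, -0.0, -0.0], [-0.0, 0.0, -1.0]]
force: [-1.0, -0.3, 5.1]
opening: 0.008
grasp_force: 2.2
```

Request:
move_arm([
  {"xyz": [0,0,0.4],"roll": 0,"grip": 0},
  {"xyz": [0,0,0],"roll": 0,"grip": 0},
])

```text
time_s: 3.98
position: [0.5466, 0.2139, 0.0792]
tcp_rot: [[0.0, 1.0, 0.0], [1.0, -0.0, -0.0], [-0.0, 0.0, -1.0]]
force: [-1.7, -0.0, 7.2]
opening: 0.007
grasp_force: 3.6
```

Request:
move_arm([
  {"xyz": [0,0,0.6],"roll": 0,"grip": 0},
  {"xyz": [0,0,0],"roll": 0,"grip": 0},
])

```text
time_s: 4.15
position: [0.5466, 0.2139, 0.0791]
tcp_rot: [[0.0, 1.0, 0.0], [1.0, -0.0, -0.0], [-0.0, 0.0, -1.0]]
force: [-3.2, -0.9, 9.9]
opening: 0.003
grasp_force: 5.3
```

Request:
move_arm([
  {"xyz": [-2,0,0],"roll": 0,"grip": 0},
  {"xyz": [-3,0,0],"roll": 0,"grip": 0},
  {"xyz": [-4,0,0],"roll": 0,"grip": 0},
])

```text
time_s: 4.4
position: [0.5477, 0.207, 0.0792]
tcp_rot: [[0.001, 1.0, 0.004], [1.0, -0.001, 0.004], [0.004, 0.004, -1.0]]
force: [-0.8, 5.8, 7.1]
opening: 0.003
grasp_force: 3.7
```

Request:
move_arm([
  {"xyz": [-4,0,0.4],"roll": 0,"grip": 0},
  {"xyz": [-4,0,0.2],"roll": 0,"grip": 0},
  {"xyz": [-4,0,0],"roll": 0,"grip": 0},
])

```text
time_s: 4.65
position: [0.5486, 0.1955, 0.0792]
tcp_rot: [[0.002, 1.0, 0.006], [1.0, -0.002, 0.005], [0.005, 0.006, -1.0]]
force: [-0.7, 7.7, 9.2]
opening: 0.009
grasp_force: 5.0
```

```bash
python3 look.py w2 plate
```

```text
4.65 [0.5486 0.1955 0.0792] [[0.002, 1.0, 0.006], [1.0, -0.002, 0.005], [0.005, 0.006, -1.0]] 0.009004434934469206 [-0.66  7.67  9.24]
plate 0.82 px 0 91 103 269 rect [0.3628 0.2173] [0.0564 0.1112] 28.37 z [0.0034 0.0049 0.0061 0.0065]
plate 0.67 px 220 338 54 361 rect [0.5464 0.218 ] [0.1535 0.0525] 88.79 z [0.0786 0.0797 0.0807 0.0812]
```

Request:
move_arm([
  {"xyz": [0,0,0.4],"roll": 0,"grip": 0},
  {"xyz": [-2,0,0.2],"roll": 0,"grip": 0},
  {"xyz": [-3,0,0],"roll": 0,"grip": 0},
  {"xyz": [-3,0,0],"roll": 0,"grip": 0},
])

```text
time_s: 5.08
position: [0.5492, 0.1881, 0.0791]
tcp_rot: [[0.002, 1.0, 0.007], [1.0, -0.002, 0.006], [0.006, 0.007, -1.0]]
force: [-0.4, 8.6, 12.4]
opening: 0.007
grasp_force: 6.2
```

Request:
move_arm([
  {"xyz": [-3,0,0],"roll": 0,"grip": 0},
  {"xyz": [-3,0,0],"roll": 0,"grip": 0},
  {"xyz": [-3,0,0],"roll": 0,"grip": 0},
])

```text
time_s: 5.33
position: [0.5495, 0.1789, 0.0791]
tcp_rot: [[0.002, 1.0, 0.008], [1.0, -0.002, 0.005], [0.005, 0.008, -1.0]]
force: [-0.2, 8.3, 11.8]
opening: 0.009
grasp_force: 6.2
```

```bash
python3 look.py w3 plate; python3 - <<'E'
from h import *
for n in ["w1","w2","w3"]:
    W=np.load(n+"_W.npy").reshape(-1,3); im=cv2.imread(f"pics/{n}.png").reshape(-1,3)
    s=(W[:,0]>.53)&(W[:,0]<.565)&(abs(W[:,2]-.0797)<.004)&(im[:,0]>185)
    print(n,"rear y",np.percentile(W[s][:,1],[90,98,99.5]).round(4),s.sum())
E
```

```text
5.3333 [0.5495 0.1789 0.0791] [[0.002, 1.0, 0.008], [1.0, -0.002, 0.005], [0.005, 0.008, -1.0]] 0.00895071741983666 [-0.18  8.28 11.79]
plate 0.71 px 220 338 51 360 rect [0.547  0.2017] [0.1547 0.0521] 88.25 z [0.0786 0.0797 0.0807 0.0812]
plate 0.63 px 0 87 86 248 rect [0.3645 0.2145] [0.0561 0.1063] 28.36 z [0.003  0.0049 0.0061 0.0065]
w1 rear y [0.2803 0.291  0.2934] 6146
w2 rear y [0.2864 0.2924 0.2936] 15533
w3 rear y [0.2703 0.2766 0.2777] 15673
```

Request:
move_arm([
  {"xyz": [-4,0,0.1],"roll": 0,"grip": 0},
  {"xyz": [-4,0,0],"roll": 0,"grip": 0},
  {"xyz": [-4,0,0],"roll": 0,"grip": 0},
  {"xyz": [-4,0,0],"roll": 0,"grip": 0},
  {"xyz": [-4,0,0],"roll": 0,"grip": 0},
])

```text
time_s: 5.85
position: [0.5497, 0.1589, 0.0791]
tcp_rot: [[0.002, 1.0, 0.008], [1.0, -0.002, 0.005], [0.005, 0.008, -1.0]]
force: [-0.2, 8.7, 13.1]
opening: 0.005
grasp_force: 6.6
```

Request:
move_arm([
  {"xyz": [-4,0,0.1],"roll": 0,"grip": 0},
  {"xyz": [-4,0,0],"roll": 0,"grip": 0},
  {"xyz": [-4,0,0],"roll": 0,"grip": 0},
  {"xyz": [-4,0,0],"roll": 0,"grip": 0},
])

```text
time_s: 6.18
position: [0.5498, 0.1429, 0.0791]
tcp_rot: [[0.002, 1.0, 0.008], [1.0, -0.002, 0.005], [0.005, 0.008, -1.0]]
force: [0.4, 9.0, 13.9]
opening: 0.007
grasp_force: 7.0
```

```bash
cat > rear.py <<'E'
from h import *
n=sys.argv[1]
W=np.load(n+"_W.npy").reshape(-1,3); im=cv2.imread(f"pics/{n}.png").reshape(-1,3)
s=(W[:,0]>.53)&(W[:,0]<.565)&(abs(W[:,2]-.0797)<.004)&(im[:,0]>185)
print(n,"rear y",np.percentile(W[s][:,1],[98,99.5]).round(4),"front if 160:",np.percentile(W[s][:,1],99.5)-.16)
E
python3 look.py w4 plate; python3 rear.py w4
```

```text
6.1833 [0.5498 0.1429 0.0791] [[0.002, 1.0, 0.008], [1.0, -0.002, 0.005], [0.005, 0.008, -1.0]] 0.007140887936882524 [ 0.4   8.99 13.9 ]
plate 0.66 px 0 79 41 202 rect [0.3673 0.2119] [0.0536 0.0981] 28.16 z [0.0034 0.005  0.0061 0.0065]
plate 0.62 px 219 339 50 361 rect [0.548  0.1662] [0.155  0.0525] 88.99 z [0.0786 0.0797 0.0808 0.0812]
w4 rear y [0.2411 0.2423] front if 160: 0.08227017396948244
```

Request:
move_arm([
  {"xyz": [0,0,-5],"roll": 0,"grip": 0},
  {"xyz": [20,-1,0],"roll": 0,"grip": 0},
  {"xyz": [20,-1,0],"roll": 0,"grip": 0},
  {"xyz": [0,0,2],"roll": 0,"grip": 0},
  {"xyz": [0,0,1],"roll": 0,"grip": 0},
])

```text
time_s: 6.7
position: [0.5444, 0.182, 0.0791]
tcp_rot: [[0.0, 1.0, 0.0], [1.0, -0.0, 0.003], [0.003, 0.0, -1.0]]
force: [-3.6, 7.7, 17.5]
opening: 0.004
grasp_force: 8.1
```

Request:
move_arm([
  {"xyz": [0,0,0.7],"roll": 0,"grip": 0},
  {"xyz": [0,0,0.6],"roll": 0,"grip": 0},
  {"xyz": [0,0,0],"roll": 0,"grip": 0},
])

```text
time_s: 6.95
position: [0.5444, 0.182, 0.0791]
tcp_rot: [[0.002, 1.0, 0.001], [1.0, -0.002, 0.004], [0.004, 0.001, -1.0]]
force: [-4.4, 8.5, 15.9]
opening: 0.01
grasp_force: 7.8
```

Request:
move_arm([
  {"xyz": [-2,0,-0.4],"roll": 0,"grip": 0},
  {"xyz": [-4,0,0],"roll": 0,"grip": 0},
  {"xyz": [-4,0,0],"roll": 0,"grip": 0},
  {"xyz": [-4,0,0],"roll": 0,"grip": 0},
])

```text
time_s: 7.28
position: [0.5461, 0.1675, 0.0791]
tcp_rot: [[0.002, 1.0, 0.004], [1.0, -0.002, 0.004], [0.004, 0.004, -1.0]]
force: [-0.1, 7.7, 10.3]
opening: 0.01
grasp_force: 5.3
```

```bash
python3 look.py w5 plate; python3 rear.py w5
```

```text
7.2833 [0.5461 0.1675 0.0791] [[0.002, 1.0, 0.004], [1.0, -0.002, 0.004], [0.004, 0.004, -1.0]] 0.009759715419538515 [-0.15  7.72 10.34]
plate 0.75 px 231 346 112 361 rect [0.5482 0.1772] [0.1292 0.0524] 88.75 z [0.0786 0.0797 0.0807 0.0811]
plate 0.64 px 0 90 62 233 rect [0.3635 0.2161] [0.0565 0.1097] 28.23 z [0.003  0.0049 0.0061 0.0065]
w5 rear y [0.2405 0.2414] front if 160: 0.08139303288358296
```

Request:
move_arm([
  {"xyz": [-1,0,0.5],"roll": 0,"grip": 0},
  {"xyz": [-3,0,0],"roll": 0,"grip": 0},
  {"xyz": [-3,0,0],"roll": 0,"grip": 0},
  {"xyz": [-3,0,0],"roll": 0,"grip": 0},
  {"xyz": [-3,0,0],"roll": 0,"grip": 0},
])

```text
time_s: 7.8
position: [0.5469, 0.1548, 0.0791]
tcp_rot: [[0.002, 1.0, 0.006], [1.0, -0.002, 0.004], [0.004, 0.006, -1.0]]
force: [0.1, 9.6, 12.3]
opening: 0.008
grasp_force: 6.3
```

```bash
python3 look.py w6 plate; python3 rear.py w6
```

```text
7.8 [0.5469 0.1548 0.0791] [[0.002, 1.0, 0.006], [1.0, -0.002, 0.004], [0.004, 0.006, -1.0]] 0.00753442348513704 [ 0.13  9.62 12.27]
plate 0.8 px 0 85 48 217 rect [0.3646 0.2153] [0.055  0.1059] 28.25 z [0.0035 0.005  0.0061 0.0065]
plate 0.76 px 231 345 111 360 rect [0.5485 0.1652] [0.1296 0.0524] 88.2 z [0.0786 0.0797 0.0807 0.0811]
plate 0.31 px 35 104 339 366 rect [0.3754 0.0516] [0.0092 0.0535] 82.53 z [0.0076 0.0121 0.018  0.0188]
w6 rear y [0.2287 0.2295] front if 160: 0.06950208001063723
```

Request:
move_arm([
  {"xyz": [-3,0,0],"roll": 0,"grip": 0},
  {"xyz": [-3,0,0],"roll": 0,"grip": 0},
  {"xyz": [0,0,-5],"roll": 0,"grip": 0},
  {"xyz": [0,0,-40],"roll": 0,"grip": 100},
  {"xyz": [0,0,-40],"roll": 0,"grip": 100},
])

```text
time_s: 8.32
position: [0.542, 0.1458, 0.16]
tcp_rot: [[0.001, 1.0, -0.008], [1.0, -0.001, -0.001], [-0.001, -0.008, -1.0]]
force: [0.3, -0.0, 1.2]
opening: 0.089
grasp_force: 0.0
```

Request:
move_arm([
  {"xyz": [-10,0,-40],"roll": 0,"grip": 100},
  {"xyz": [0,0,-40],"roll": 0,"grip": 100},
  {"xyz": [0,0,0],"roll": 0,"grip": 100},
  {"xyz": [0,0,0],"roll": 0,"grip": 100},
])

```text
time_s: 8.65
position: [0.5459, 0.1361, 0.2443]
tcp_rot: [[0.001, 1.0, 0.006], [1.0, -0.001, -0.0], [-0.0, 0.006, -1.0]]
force: [0.1, -0.1, -0.3]
opening: 0.374
grasp_force: 0.0
```

```bash
python3 look.py w7 plate tray; python3 rear.py w7
```

```text
8.65 [0.5459 0.1361 0.2443] [[0.001, 1.0, 0.006], [1.0, -0.001, -0.0], [-0.0, 0.006, -1.0]] 0.37447762554229036 [ 0.15 -0.14 -0.26]
plate 0.78 px 256 315 85 257 rect [0.5488 0.1493] [0.1603 0.0518] 88.86 z [0.0784 0.0796 0.0808 0.0813]
plate 0.7 px 45 158 3 153 rect [0.352  0.2397] [0.0532 0.1587] 28.72 z [0.0037 0.0051 0.0065 0.007 ]
w7 rear y [0.2263 0.2287] front if 160: 0.0687379954675025
```

View pics/w7.png

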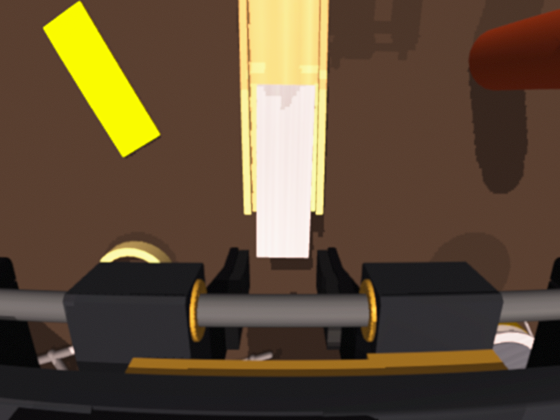

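The plate (256–315, 85–257) overhangs the lip (row 213) by about 45 mm. I'll pinch it 28 mm from its front end, at y≈0.098, so the pads clear both the tray and later the bars.

Request:
move_arm([
  {"xyz": [-19,1,20],"roll": 0.02,"grip": 100},
  {"xyz": [-19,0,20],"roll": 0,"grip": 100},
  {"xyz": [0,0,20],"roll": 0,"grip": 100},
  {"xyz": [0,0,15],"roll": 0,"grip": 100},
  {"xyz": [0,0,15],"roll": 0,"grip": 100},
])

```text
time_s: 9.22
position: [0.5431, 0.0984, 0.1485]
tcp_rot: [[0.021, 1.0, -0.006], [1.0, -0.021, -0.0], [-0.0, -0.006, -1.0]]
force: [-0.7, 0.3, -0.0]
opening: 0.897
grasp_force: 0.0
```

Request:
move_arm([
  {"xyz": [0,0,12],"roll": 0,"grip": 100},
  {"xyz": [0,0,0],"roll": 0,"grip": 100},
  {"xyz": [0,0,0],"roll": 0,"grip": 100},
])

```text
time_s: 9.47
position: [0.5434, 0.0989, 0.1377]
tcp_rot: [[0.02, 1.0, -0.006], [1.0, -0.02, -0.0], [-0.0, -0.006, -1.0]]
force: [0.8, -0.2, 0.3]
opening: 0.994
grasp_force: 0.0
```

Request:
move_arm([
  {"xyz": [0,3.5,20],"roll": 0,"grip": 100},
  {"xyz": [0,0,20],"roll": 0,"grip": 100},
  {"xyz": [0,0,20],"roll": 0,"grip": 100},
  {"xyz": [0,0,10],"roll": 0,"grip": 100},
  {"xyz": [0,0,7],"roll": 0,"grip": 100},
])

```text
time_s: 9.88
position: [0.5481, 0.0989, 0.0619]
tcp_rot: [[0.02, 1.0, -0.002], [1.0, -0.02, 0.0], [-0.0, -0.002, -1.0]]
force: [0.7, -0.0, 0.6]
opening: 1.005
grasp_force: 0.0
```

Request:
move_arm([
  {"xyz": [0,0,2],"roll": 0,"grip": 100},
  {"xyz": [0,0,0],"roll": 0,"grip": 100},
  {"xyz": [0,0,0],"roll": 0,"grip": 80},
])

```text
time_s: 10.13
position: [0.5493, 0.0989, 0.0616]
tcp_rot: [[0.02, 1.0, 0.002], [1.0, -0.02, -0.0], [0.0, 0.002, -1.0]]
force: [1.9, 0.9, -0.2]
opening: 0.969
grasp_force: 0.0
```

```bash
python3 look.py w8 plate
```

```text
10.1333 [0.5493 0.0989 0.0616] [[0.02, 1.0, 0.002], [1.0, -0.02, -0.0], [0.0, 0.002, -1.0]] 0.9687043121073196 [ 1.88  0.89 -0.25]
plate 0.95 px 0 55 14 147 rect [0.3952 0.195 ] [0.0813 0.039 ] 81.4 z [0.0029 0.005  0.0062 0.0066]
plate 0.94 px 208 344 0 342 rect [0.5481 0.1418] [0.1464 0.0511] 88.68 z [0.0787 0.0797 0.0808 0.0812]
```

View pics/w8.png

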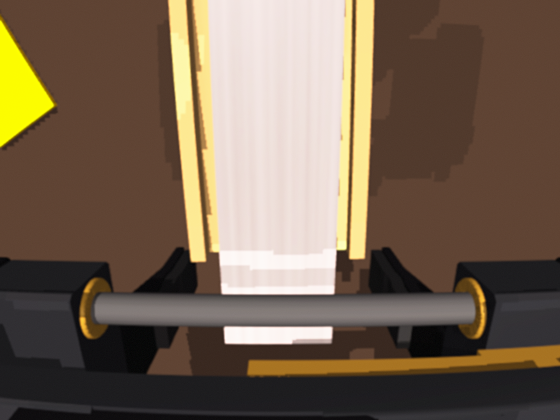

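The plate (208–344, to row 343) lies between the open fingers (about 185 and 380), with the finger tips just ahead of the tray end (row 260). Closing now.

Request:
move_arm([
  {"xyz": [-2,-0.5,2],"roll": 0,"grip": 45},
  {"xyz": [0,0,0],"roll": 0,"grip": 45},
  {"xyz": [0,0,0],"roll": 0,"grip": 45},
  {"xyz": [0,0,0],"roll": 0,"grip": 45},
  {"xyz": [0,0,0],"roll": 0,"grip": 45},
])

```text
time_s: 10.65
position: [0.5479, 0.0968, 0.059]
tcp_rot: [[0.02, 1.0, -0.0], [1.0, -0.02, -0.0], [-0.0, -0.0, -1.0]]
force: [-0.8, -1.2, 1.1]
opening: 0.565
grasp_force: 30.0
```

Request:
move_arm([
  {"xyz": [0,0,0],"roll": 0,"grip": 30},
  {"xyz": [0,0,0],"roll": 0,"grip": 30},
  {"xyz": [0,0,0],"roll": 0,"grip": 20},
  {"xyz": [0,0,0],"roll": 0,"grip": 20},
])

```text
time_s: 10.98
position: [0.5479, 0.0968, 0.0589]
tcp_rot: [[0.02, 1.0, -0.0], [1.0, -0.02, -0.0], [-0.0, -0.0, -1.0]]
force: [-1.1, -0.9, 2.6]
opening: 0.561
grasp_force: 30.0
```

Request:
move_arm([
  {"xyz": [0,0,-3],"roll": 0,"grip": 20},
  {"xyz": [0,0,-6],"roll": 0,"grip": 20},
  {"xyz": [0,0,-10],"roll": 0,"grip": 20},
  {"xyz": [0,0,-15],"roll": 0,"grip": 20},
  {"xyz": [0,0,0],"roll": 0,"grip": 20},
])

```text
time_s: 11.4
position: [0.55, 0.097, 0.0955]
tcp_rot: [[0.02, 1.0, 0.005], [1.0, -0.02, -0.0], [0.0, 0.005, -1.0]]
force: [0.5, 0.4, -2.5]
opening: 0.568
grasp_force: 30.0
```

```bash
cat > tilt.py <<'E'
from h import *
st=bot.read_state(); n=sys.argv[1]; W=np.load(n+"_W.npy"); im=cv2.imread(f"pics/{n}.png")
m=max(bot.trace("plate","wrist"),key=lambda r:r["mask"][:250,200:350].sum())["mask"]
w=W[m]; w=w[np.isfinite(w[:,0])]; w=(w-st["position"])@st["tcp_rot"]
w=w[abs(w[:,2]-np.median(w[:,2]))<.04]
A=np.c_[w[:,:2],np.ones(len(w))]; c=np.linalg.lstsq(A,w[:,2],rcond=None)[0]; r=w[:,2]-A@c
k=abs(r)<.003; c=np.linalg.lstsq(A[k],w[k,2],rcond=None)[0]; w=w[k]
print("tool frame: slope deg along x,y",np.degrees(np.arctan(c[:2])).round(2),"z at tcp",c[2].round(4))
print("x ext",np.percentile(w[:,0],[.3,99.7]).round(4),"rect",cv2.minAreaRect(w[:,:2].astype(np.float32)))
E
python3 look.py w9 plate; python3 tilt.py w9
```

```text
11.4 [0.55   0.097  0.0955] [[0.02, 1.0, 0.005], [1.0, -0.02, -0.0], [0.0, 0.005, -1.0]] 0.567860247116635 [ 0.5   0.36 -2.53]
plate 0.69 px 212 347 0 343 rect [0.5508 0.1414] [0.1445 0.0506] 89.42 z [0.1117 0.1139 0.1166 0.1174]
tool frame: slope deg along x,y [ 2.09 -0.18] z at tcp -0.0225
x ext [-0.0263  0.116 ] rect ((0.044534601271152496, 0.0013065170496702194), (0.05055724456906319, 0.14454981684684753), 89.41596221923828)
```

```bash
python3 - <<'E'
from h import *
p=bot.read_state()["position"]; plan([.40,-.22,.25],15,20,step=28,p0=p+[-.003,0,.07])
E
```

```text
[{"xyz": [-24.6, -10.7, -6.7], "roll": -0.0217, "grip": 20}, {"xyz": [-24.4, -11.2, -6.7], "roll": -0.0217, "grip": 20}, {"xyz": [-24.1, -11.7, -6.7], "roll": -0.0217, "grip": 20}, {"xyz": [-23.9, -12.2, -6.7], "roll": -0.0217, "grip": 20}, {"xyz": [-23.6, -12.8, -6.7], "roll": -0.0217, "grip": 20}]
[{"xyz": [-23.3, -13.3, -6.7], "roll": -0.0217, "grip": 20}, {"xyz": [-23.0, -13.8, -6.7], "roll": -0.0217, "grip": 20}, {"xyz": [-22.7, -14.3, -6.7], "roll": -0.0217, "grip": 20}, {"xyz": [-22.4, -14.7, -6.7], "roll": -0.0217, "grip": 20}, {"xyz": [-22.1, -15.2, -6.7], "roll": -0.0217, "grip": 20}]
[{"xyz": [-21.7, -15.7, -6.7], "roll": -0.0217, "grip": 20}, {"xyz": [-21.4, -16.2, -6.7], "roll": -0.0217, "grip": 20}, {"xyz": [-21.0, -16.6, -6.7], "roll": -0.0217, "grip": 20}]
```

Request:
move_arm([
  {"xyz": [0,0,-12],"roll": 0,"grip": 20},
  {"xyz": [0,0,-22],"roll": 0,"grip": 20},
  {"xyz": [0,0,-22],"roll": 0,"grip": 20},
  {"xyz": [-6,-3,-12],"roll": 0,"grip": 20},
  {"xyz": [-16,-7,-7],"roll": -0.0217,"grip": 20},
])

```text
time_s: 11.97
position: [0.539, 0.0759, 0.1691]
tcp_rot: [[-0.004, 1.0, 0.004], [1.0, 0.004, 0.0], [0.0, 0.004, -1.0]]
force: [-0.5, -1.1, -2.9]
opening: 0.57
grasp_force: 30.0
```

Request:
move_arm([
  {"xyz": [-25,-12,-7],"roll": -0.0217,"grip": 20},
  {"xyz": [-25,-12,-7],"roll": -0.0217,"grip": 20},
  {"xyz": [-25,-12,-7],"roll": -0.0217,"grip": 20},
  {"xyz": [-25,-12,-7],"roll": -0.0217,"grip": 20},
  {"xyz": [-25,-13,-7],"roll": -0.0217,"grip": 20},
])

```text
time_s: 12.38
position: [0.4808, -0.0536, 0.2025]
tcp_rot: [[-0.111, 0.994, -0.001], [0.994, 0.111, 0.0], [0.0, -0.001, -1.0]]
force: [0.5, -0.9, -3.2]
opening: 0.565
grasp_force: 30.0
```

Request:
move_arm([
  {"xyz": [-23,-14,-7],"roll": -0.0217,"grip": 20},
  {"xyz": [-23,-14,-7],"roll": -0.0217,"grip": 20},
  {"xyz": [-23,-14,-7],"roll": -0.0217,"grip": 20},
  {"xyz": [-22,-15,-7],"roll": -0.0217,"grip": 20},
  {"xyz": [-22,-15,-7],"roll": -0.0217,"grip": 20},
])

```text
time_s: 12.8
position: [0.4267, -0.1761, 0.2375]
tcp_rot: [[-0.218, 0.976, -0.001], [0.976, 0.218, 0.001], [0.001, -0.001, -1.0]]
force: [0.7, -0.3, -1.5]
opening: 0.565
grasp_force: 30.0
```

Request:
move_arm([
  {"xyz": [-20,-16,-7],"roll": -0.0217,"grip": 20},
  {"xyz": [-12,-10,0],"roll": -0.0217,"grip": 20},
  {"xyz": [0,0,0],"roll": 0,"grip": 20},
  {"xyz": [0,0,0],"roll": 0,"grip": 20},
])

```text
time_s: 13.13
position: [0.4093, -0.2125, 0.2443]
tcp_rot: [[-0.256, 0.967, -0.001], [0.967, 0.256, 0.001], [0.001, -0.0, -1.0]]
force: [-0.8, -0.5, -4.2]
opening: 0.566
grasp_force: 30.0
```

```bash
python3 look.py w10 plate rack; python3 tilt.py w10
```

```text
13.1333 [ 0.4093 -0.2125  0.2443] [[-0.256, 0.967, -0.001], [0.967, 0.256, 0.001], [0.001, -0.0, -1.0]] 0.5661341557193034 [-0.82 -0.45 -4.21]
plate 0.6 px 212 347 0 343 rect [ 0.3988 -0.1698] [0.0515 0.145 ] 15.68 z [0.2611 0.2631 0.2655 0.2662]
rack 0.83 px 77 220 27 211 rect [ 0.2832 -0.1858] [0.1746 0.196 ] 27.32 z [0.0083 0.0127 0.1042 0.107 ]
rack 0.81 px 343 435 104 227 rect [ 0.5192 -0.1746] [0.1035 0.1368] 19.62 z [0.006  0.0095 0.074  0.0767]
rack 0.68 px 342 390 285 360 rect [ 0.5205 -0.2933] [0.0752 0.288 ] 28.16 z [0.0011 0.0067 0.2941 0.3066]
tool frame: slope deg along x,y [ 1.89 -0.02] z at tcp -0.0207
x ext [-0.028   0.1143] rect ((0.04280216991901398, -0.0005028583109378815), (0.05073608085513115, 0.1448661834001541), 89.609130859375)
```

View pics/w10.png

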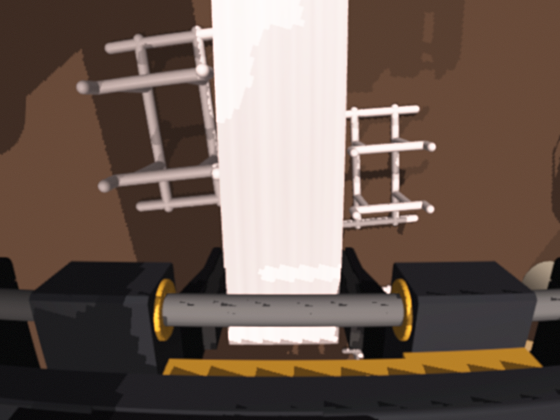

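Right-hand rack (343–435, 104–227): 0.104×0.137 m with tops at 0.077, so it is the rack meant. Its left side is hidden by the plate. I'll shift 45 mm aside and measure its bars and posts.

Request:
move_arm([
  {"xyz": [5,-10,0],"roll": 0,"grip": 20},
  {"xyz": [5,-20,0],"roll": 0,"grip": 20},
  {"xyz": [0,-15,0],"roll": 0,"grip": 20},
  {"xyz": [0,0,0],"roll": 0,"grip": 20},
  {"xyz": [0,0,0],"roll": 0,"grip": 20},
])

```text
time_s: 13.75
position: [0.3636, -0.2135, 0.2449]
tcp_rot: [[-0.258, 0.966, 0.0], [0.966, 0.258, 0.0], [0.0, 0.0, -1.0]]
force: [-0.7, -0.1, -1.8]
opening: 0.567
grasp_force: 30.0
```

```bash
python3 look.py w11 rack; python3 - <<'E'
from h import *
st=bot.read_state(); W=np.load("w11_W.npy"); im=cv2.imread("pics/w11.png")
w=W.reshape(-1,3); w=w[np.isfinite(w[:,0])]
s=(np.hypot(w[:,0]-.515,w[:,1]+.178)<.09)
b=w[s&(w[:,2]>.045)&(w[:,2]<.085)]; f=w[s&(w[:,2]>.004)&(w[:,2]<.02)]
np.save("bars.npy",b); print(len(b),np.histogram(b[:,2],8))
# yaw that gives sharpest histogram of y' (two bars)
best=max(np.arange(5,30,.25),key=lambda a:(np.histogram(-b[:,0]*np.sin(np.radians(a))+b[:,1]*np.cos(np.radians(a)),bins=np.arange(-.5,.2,.002))[0]**2.).sum())
t=np.radians(best); X=b[:,0]*np.cos(t)+b[:,1]*np.sin(t); Y=-b[:,0]*np.sin(t)+b[:,1]*np.cos(t)
mid=(Y.min()+Y.max())/2; lo,hi=Y<mid,Y>=mid
def fit(m):
    c=np.polyfit(X[m],Y[m],1); return np.degrees(np.arctan(c[0])),np.median(Y[m]),X[m].min(),X[m].max(),np.percentile(b[m][:,2],[10,50,90])
print("yaw",best); print(fit(lo)); print(fit(hi))
cy=(np.median(Y[lo])+np.median(Y[hi]))/2; cx=(X.min()+X.max())/2
print("centre",cx*np.cos(t)-cy*np.sin(t),cx*np.sin(t)+cy*np.cos(t))
ff=cv2.minAreaRect(w[s&(w[:,2]>.005)][:,:2].astype(np.float32)); print(ff)
E
```

```text
13.75 [ 0.3636 -0.2135  0.2449] [[-0.258, 0.966, 0.0], [0.966, 0.258, 0.0], [0.0, 0.0, -1.0]] 0.5673256885624106 [-0.71 -0.15 -1.75]
rack 0.79 px 371 478 115 236 rect [ 0.5184 -0.1761] [0.1175 0.1391] 19.71 z [0.0019 0.0093 0.0721 0.0766]
rack 0.6 px 129 220 43 219 rect [ 0.2594 -0.1962] [0.0816 0.1906] 17.12 z [0.0087 0.0129 0.1035 0.1069]
1512 (array([ 34,  20,  73, 917, 130,  66,  72, 200]), array([0.04508225, 0.04921357, 0.05334489, 0.05747621, 0.06160753,
       0.06573885, 0.06987017, 0.07400148, 0.0781328 ]))
yaw 19.75
(np.float64(-0.27146665562519195), np.float64(-0.36847278002255845), np.float64(0.37765539134851955), np.float64(0.4570529653038264), array([0.05717809, 0.06041723, 0.07477383]))
(np.float64(-0.21284822405595144), np.float64(-0.3093721984406903), np.float64(0.37776823969626855), np.float64(0.4569991593034401), array([0.058253  , 0.06057531, 0.07522291]))
centre 0.5073313177262926 -0.17795476371083477
((0.4978333115577698, -0.18208862841129303), (0.11675915122032166, 0.1372726559638977), 18.932472229003906)
```

View pics/w11.png

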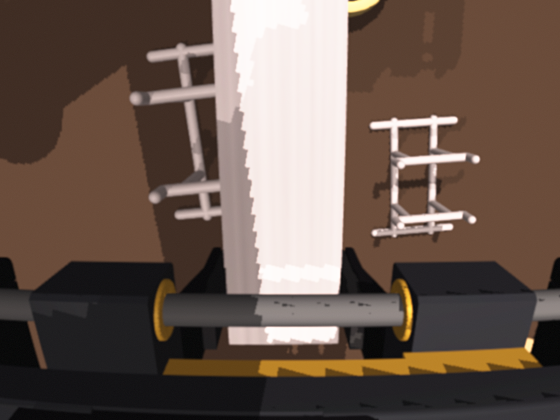

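Bars are 59 mm apart and 79 mm over their ends, with tops at z≈0.0605 and yaw ≈19.5°, all as given. Rack centre is (0.507, −0.178). The held plate's centre is 52 mm along tool x, which puts the target TCP at (0.5247, −0.227).

```bash
python3 - <<'E'
from h import *
plan([.5247,-.2270,.13],19.5,20,step=22)
E
```

```text
[{"xyz": [-6.0, 16.8, 12.8], "roll": -0.0087, "grip": 20}, {"xyz": [-6.1, 16.7, 12.8], "roll": -0.0087, "grip": 20}, {"xyz": [-6.3, 16.7, 12.8], "roll": -0.0087, "grip": 20}, {"xyz": [-6.4, 16.6, 12.8], "roll": -0.0087, "grip": 20}, {"xyz": [-6.6, 16.6, 12.8], "roll": -0.0087, "grip": 20}]
[{"xyz": [-6.7, 16.5, 12.8], "roll": -0.0087, "grip": 20}, {"xyz": [-6.9, 16.5, 12.8], "roll": -0.0087, "grip": 20}, {"xyz": [-7.0, 16.4, 12.8], "roll": -0.0087, "grip": 20}, {"xyz": [-7.1, 16.3, 12.8], "roll": -0.0087, "grip": 20}]
```

Request:
move_arm([
  {"xyz": [-6.0,16.8,12.8],"roll": -0.0087,"grip": 20},
  {"xyz": [-6.1,16.7,12.8],"roll": -0.0087,"grip": 20},
  {"xyz": [-6.3,16.7,12.8],"roll": -0.0087,"grip": 20},
  {"xyz": [-6.4,16.6,12.8],"roll": -0.0087,"grip": 20},
  {"xyz": [-6.6,16.6,12.8],"roll": -0.0087,"grip": 20},
])

```text
time_s: 14.27
position: [0.4548, -0.2213, 0.1801]
tcp_rot: [[-0.302, 0.953, 0.001], [0.953, 0.302, -0.0], [-0.001, 0.001, -1.0]]
force: [0.7, 0.2, -1.4]
opening: 0.566
grasp_force: 30.0
```

Request:
move_arm([
  {"xyz": [-6.7,16.5,12.8],"roll": -0.0087,"grip": 20},
  {"xyz": [-6.9,16.5,12.8],"roll": -0.0087,"grip": 20},
  {"xyz": [-7.0,16.4,12.8],"roll": -0.0087,"grip": 20},
  {"xyz": [-7.1,16.3,12.8],"roll": -0.0087,"grip": 20},
  {"xyz": [0,0,0],"roll": 0,"grip": 20},
])

```text
time_s: 14.68
position: [0.5277, -0.2272, 0.1272]
tcp_rot: [[-0.335, 0.942, 0.002], [0.942, 0.335, -0.0], [-0.001, 0.001, -1.0]]
force: [0.2, 0.3, -3.3]
opening: 0.561
grasp_force: 30.0
```

Request:
move_arm([
  {"xyz": [0,0,0],"roll": 0,"grip": 20},
  {"xyz": [0,0,0],"roll": 0,"grip": 20},
  {"xyz": [0,0,0],"roll": 0,"grip": 20},
])

```text
time_s: 14.93
position: [0.5236, -0.2268, 0.1301]
tcp_rot: [[-0.334, 0.943, -0.0], [0.943, 0.334, 0.0], [0.0, -0.0, -1.0]]
force: [0.0, 0.7, -2.5]
opening: 0.567
grasp_force: 30.0
```

```bash
python3 look.py w12 plate; python3 tilt.py w12; python3 - <<'E'
from h import *
plan([.5247,-.2270,.060],19.5,20,step=14)
E
```

```text
14.9333 [ 0.5236 -0.2268  0.1301] [[-0.334, 0.943, -0.0], [0.943, 0.334, 0.0], [0.0, -0.0, -1.0]] 0.5665537756138241 [ 0.04  0.75 -2.46]
plate 0.81 px 213 346 0 343 rect [ 0.5092 -0.185 ] [0.0505 0.1443] 19.81 z [0.1459 0.1483 0.1512 0.1521]
tool frame: slope deg along x,y [2.33 0.  ] z at tcp -0.0204
x ext [-0.0263  0.116 ] rect ((0.04454723745584488, 0.00038017891347408295), (0.050452619791030884, 0.14430288970470428), 89.6558609008789)
[{"xyz": [-0.0, 0.2, 11.7], "roll": -0.0001, "grip": 20}, {"xyz": [-0.0, 0.2, 11.7], "roll": -0.0001, "grip": 20}, {"xyz": [-0.0, 0.2, 11.7], "roll": -0.0001, "grip": 20}, {"xyz": [-0.0, 0.2, 11.7], "roll": -0.0001, "grip": 20}, {"xyz": [-0.0, 0.2, 11.7], "roll": -0.0001, "grip": 20}]
[{"xyz": [-0.0, 0.2, 11.7], "roll": -0.0001, "grip": 20}]
```

Request:
move_arm([
  {"xyz": [0,0.5,10],"roll": 0,"grip": 20},
  {"xyz": [0,0,16],"roll": 0,"grip": 20},
  {"xyz": [0,0,18],"roll": 0,"grip": 20},
  {"xyz": [0,0,16],"roll": 0,"grip": 20},
  {"xyz": [0,0,12],"roll": 0,"grip": 20},
])

```text
time_s: 15.5
position: [0.5238, -0.2267, 0.0561]
tcp_rot: [[-0.333, 0.943, -0.001], [0.943, 0.333, 0.001], [0.001, -0.001, -1.0]]
force: [-0.7, 0.1, -2.7]
opening: 0.564
grasp_force: 30.0
```

Request:
move_arm([
  {"xyz": [0,0,5],"roll": 0,"grip": 20},
  {"xyz": [0,0,2],"roll": 0,"grip": 20},
  {"xyz": [0,0,0],"roll": 0,"grip": 20},
  {"xyz": [0,0,0],"roll": 0,"grip": 20},
])

```text
time_s: 15.83
position: [0.5251, -0.2273, 0.0512]
tcp_rot: [[-0.334, 0.943, 0.001], [0.943, 0.334, -0.001], [-0.001, 0.001, -1.0]]
force: [0.4, -0.3, -2.2]
opening: 0.564
grasp_force: 30.0
```

Request:
move_arm([
  {"xyz": [0,0,1],"roll": 0,"grip": 20},
  {"xyz": [0,0,1],"roll": 0,"grip": 20},
  {"xyz": [0,0,1],"roll": 0,"grip": 20},
  {"xyz": [0,0,0],"roll": 0,"grip": 20},
])

```text
time_s: 16.17
position: [0.5246, -0.227, 0.0479]
tcp_rot: [[-0.334, 0.943, 0.0], [0.943, 0.334, -0.0], [-0.0, 0.0, -1.0]]
force: [-0.3, 0.2, -2.3]
opening: 0.564
grasp_force: 30.0
```

Request:
move_arm([
  {"xyz": [0,0,0.8],"roll": 0,"grip": 20},
  {"xyz": [0,0,0.8],"roll": 0,"grip": 20},
  {"xyz": [0,0,0],"roll": 0,"grip": 20},
])

```text
time_s: 16.42
position: [0.5247, -0.2271, 0.0461]
tcp_rot: [[-0.334, 0.943, 0.0], [0.943, 0.334, -0.0], [-0.0, 0.0, -1.0]]
force: [0.1, -1.1, -1.7]
opening: 0.57
grasp_force: 30.0
```

Request:
move_arm([
  {"xyz": [0,0,0.6],"roll": 0,"grip": 20},
  {"xyz": [0,0,0.4],"roll": 0,"grip": 20},
  {"xyz": [0,0,0],"roll": 0,"grip": 20},
])

```text
time_s: 16.67
position: [0.5247, -0.2271, 0.0451]
tcp_rot: [[-0.334, 0.943, 0.0], [0.943, 0.334, -0.0], [-0.0, 0.0, -1.0]]
force: [0.3, -0.9, -0.8]
opening: 0.566
grasp_force: 30.0
```

Request:
move_arm([
  {"xyz": [0,0,0.6],"roll": 0,"grip": 20},
  {"xyz": [0,0,0],"roll": 0,"grip": 20},
])

```text
time_s: 16.83
position: [0.5247, -0.2272, 0.0445]
tcp_rot: [[-0.334, 0.943, 0.0], [0.943, 0.334, -0.0], [-0.0, 0.0, -1.0]]
force: [0.9, -0.4, -1.3]
opening: 0.566
grasp_force: 30.0
```

Request:
move_arm([
  {"xyz": [0,0,0.6],"roll": 0,"grip": 20},
  {"xyz": [0,0,0],"roll": 0,"grip": 20},
])

```text
time_s: 17.0
position: [0.5248, -0.2271, 0.0442]
tcp_rot: [[-0.334, 0.943, 0.0], [0.943, 0.334, -0.0], [-0.0, 0.0, -1.0]]
force: [-0.0, -0.4, 1.3]
opening: 0.567
grasp_force: 30.0
```

Request:
move_arm([
  {"xyz": [0,0,0.5],"roll": 0,"grip": 20},
  {"xyz": [0,0,0],"roll": 0,"grip": 20},
])

```text
time_s: 17.17
position: [0.5248, -0.2272, 0.0441]
tcp_rot: [[-0.334, 0.943, 0.001], [0.943, 0.334, -0.001], [-0.001, 0.0, -1.0]]
force: [-1.8, -0.2, 4.6]
opening: 0.568
grasp_force: 30.0
```

```bash
python3 look.py w13 plate; python3 tilt.py w13
```

```text
17.1667 [ 0.5248 -0.2272  0.0441] [[-0.334, 0.943, 0.001], [0.943, 0.334, -0.001], [-0.001, 0.0, -1.0]] 0.5675122996421378 [-1.76 -0.22  4.65]
plate 0.76 px 209 349 0 343 rect [ 0.5107 -0.186 ] [0.0529 0.1434] 19.95 z [0.0639 0.0649 0.066  0.0664]
tool frame: slope deg along x,y [-0.17 -0.02] z at tcp -0.0207
x ext [-0.027   0.1144] rect ((0.043458014726638794, 0.0002721305936574936), (0.05160072073340416, 0.14341753721237183), 89.54104614257812)
```

The plate lies flat (slope −0.2°, about 5 N on the bars). Releasing.

Request:
move_arm([
  {"xyz": [0,0,-0.4],"roll": 0,"grip": 20},
  {"xyz": [0,0,0],"roll": 0,"grip": 60},
  {"xyz": [0,0,0],"roll": 0,"grip": 65},
  {"xyz": [0,0,0],"roll": 0,"grip": 80},
  {"xyz": [0,0,0],"roll": 0,"grip": 80},
])

```text
time_s: 17.73
position: [0.5243, -0.2267, 0.0434]
tcp_rot: [[-0.334, 0.943, -0.001], [0.943, 0.334, 0.001], [0.001, -0.0, -1.0]]
force: [0.6, 0.4, -0.5]
opening: 0.725
grasp_force: 0.0
```

Request:
move_arm([
  {"xyz": [0,0,0],"roll": 0,"grip": 80},
  {"xyz": [0,0,0],"roll": 0,"grip": 80},
])

```text
time_s: 17.9
position: [0.5244, -0.2269, 0.0435]
tcp_rot: [[-0.334, 0.943, -0.0], [0.943, 0.334, 0.0], [0.0, -0.0, -1.0]]
force: [-0.4, -0.2, -0.1]
opening: 0.787
grasp_force: 0.0
```

```bash
python3 look.py w14 plate; python3 tilt.py w14
```

```text
17.9 [ 0.5244 -0.2269  0.0435] [[-0.334, 0.943, -0.0], [0.943, 0.334, 0.0], [0.0, -0.0, -1.0]] 0.7867630698367489 [-0.35 -0.19 -0.08]
plate 0.92 px 210 350 0 344 rect [ 0.5106 -0.1859] [0.0522 0.1439] 20.57 z [0.0639 0.0649 0.066  0.0664]
tool frame: slope deg along x,y [-0.06 -0.01] z at tcp -0.0212
x ext [-0.0273  0.1144] rect ((0.0431375652551651, 0.0005853772163391113), (0.05058540031313896, 0.14382028579711914), 89.45759582519531)
```

Rest is stable; raise clear, back off and check.

Request:
move_arm([
  {"xyz": [0,0,-8],"roll": 0,"grip": 80},
  {"xyz": [0,0,-16],"roll": 0,"grip": 80},
  {"xyz": [0,0,-30],"roll": 0,"grip": 80},
  {"xyz": [0,0,-40],"roll": 0,"grip": 80},
  {"xyz": [0,0,-40],"roll": 0,"grip": 80},
])

```text
time_s: 18.47
position: [0.5237, -0.2264, 0.1789]
tcp_rot: [[-0.334, 0.943, -0.002], [0.943, 0.334, 0.001], [0.002, -0.001, -1.0]]
force: [0.6, -1.3, -0.4]
opening: 0.8
grasp_force: 0.0
```

Request:
move_arm([
  {"xyz": [-15,0,-40],"roll": 0,"grip": 80},
  {"xyz": [-15,0,-20],"roll": 0,"grip": 80},
  {"xyz": [0,0,0],"roll": 0,"grip": 80},
  {"xyz": [0,0,0],"roll": 0,"grip": 80},
  {"xyz": [0,0,0],"roll": 0,"grip": 80},
])

```text
time_s: 18.88
position: [0.5332, -0.2538, 0.2359]
tcp_rot: [[-0.333, 0.943, -0.002], [0.943, 0.333, 0.002], [0.003, -0.002, -1.0]]
force: [-0.9, 0.9, -0.4]
opening: 0.8
grasp_force: 0.0
```

```bash
python3 look.py w15 plate rack; python3 - <<'E'
from h import *
W=np.load("w15_W.npy").reshape(-1,3); W=W[np.isfinite(W[:,0])]
s=(np.hypot(W[:,0]-.507,W[:,1]+.178)<.1)
t=np.radians(19.5); X=W[:,0]*np.cos(t)+W[:,1]*np.sin(t); Y=-W[:,0]*np.sin(t)+W[:,1]*np.cos(t)
cx=.5073*np.cos(t)-.178*np.sin(t); cy=-.5073*np.sin(t)-.178*np.cos(t)
p=s&(W[:,2]>.062)&(W[:,2]<.0685); pp=p&(abs(X-cx)<.028)
print("plate in rack frame: X",np.percentile(X[pp]-cx,[.5,99.5]).round(4),"Y",np.percentile(Y[pp]-cy,[.5,99.5]).round(4))
q=s&(W[:,2]>.071)&(W[:,2]<.085); print("posts X",np.percentile(X[q]-cx,[1,99]).round(4),"Y",[np.median((Y[q]-cy)[k]).round(4) for k in ((Y[q]<cy),(Y[q]>=cy))],q.sum())
E
```

```text
18.8833 [ 0.5332 -0.2538  0.2359] [[-0.333, 0.943, -0.002], [0.943, 0.333, 0.002], [0.003, -0.002, -1.0]] 0.7997987071259659 [-0.91  0.94 -0.43]
plate 0.8 px 253 313 3 188 rect [ 0.5075 -0.1775] [0.0508 0.1602] 20.31 z [0.0637 0.065  0.0662 0.0667]
rack 0.86 px 253 313 234 293 rect [ 0.5665 -0.3522] [0.0691 0.0721] 15.27 z [0.0008 0.0069 0.0491 0.0562]
rack 0.84 px 235 331 35 164 rect [ 0.5078 -0.1787] [0.0966 0.1319] 19.7 z [0.0062 0.0113 0.0767 0.0778]
rack 0.83 px 0 151 0 132 rect [ 0.2995 -0.2115] [0.1417 0.1357] 16.99 z [0.0076 0.012  0.0896 0.1061]
plate in rack frame: X [-0.0245  0.0253] Y [-0.0785  0.0796]
posts X [-0.0385  0.0399] Y [np.float64(-0.0311), np.float64(0.0283)] 278
```

View pics/w15.png

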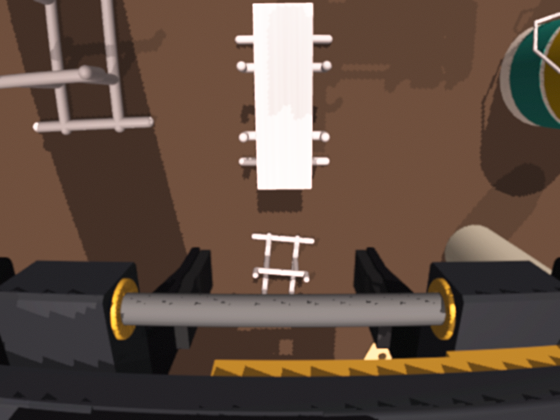

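The plate (253–313, 3–188) lies flat between the posts (about columns 241 and 327), centred to within about 1–2 mm, and the gripper is well clear.

```bash
python3 -c "
from rig import bot
print(bot.hand_in())"
```

```text
the job is handed in; nothing more can be done
None
```

The steel plate is lying flat across the bars of the correct rack, centred to about 1–2 mm between the upturned ends. It was set down before release, nothing else was touched, and I handed the job in after about 19 s of robot time.

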